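Set up the noodle draining stand

TASK

Set up the noodle draining stand: pick up the steel drip plate, lower it over the two locating pins on the stand's bed until it lies flush, and let go of it. Then squeeze in the release button on the cross-bar at the top of the stand's telescopic post and pull the post straight up, past its first stop, to its second stop where it is fully extended, and finish while still gripping the cross-bar and holding it up there, because it sinks back when let go. Leave everything else on the counter where it is.

Things in the scene. Friction and masses are not known exactly. Their poses are not given: they have to be found in the camera images.
- stand: Steel draining stand, fixed to the counter. Origin: on the counter under the axis of its upright post. Its flat bed (250 x 180 x 10 mm) reaches from 50 mm behind the post (+x) to 200 mm in front of it (-x). A fixed tube, 35 mm across, stands on it up to 110 mm above the counter and holds two nested telescopic sections that carry the cross-bar.
- bed_seat (a point): Point on the bed's top face (10 mm above the counter), 125 mm in front of the post, where the centre of the drip plate's underside belongs; axes as the stand. The two locating pins stand 55 mm to either side of it along the stand's y: 10 mm thick, 16 mm high, the top 4 mm tapered.
- drip_plate: Loose stainless plate, 120 (x) x 150 (y) x 6 mm, 0.3 to 0.55 kg, flat on the counter, the same after a half turn. Origin: centre of its underside. Two 14 mm through holes on its y axis, 55 mm either side of the centre. In its middle a bridge handle: bar 12 mm wide (x), 66 mm long (y), 34 to 48 mm above the underside, legs 54 mm apart. Dark slots are surface marks. Seated: y along the stand's y.
- cross_bar: Black cross-bar on top of the post: 24 mm wide (x), 110 mm long (y), 32 mm high, with a small upturned steel hook at each end (148 mm overall); axes as the stand. Origin: centre of the bar, 156 mm above the counter when the post is down, 286 mm when fully extended. The weight on the hand is about 5 N in all, plus about 1 N of friction; it sinks back down when let go.
- button_face (a point): Centre of the face of the release button, a round steel button 20 mm across in the middle of the bar's front (-x) side, at the height of the bar's centre; out, it stands 7 mm proud. Pressed towards +x. A finger pad on it and the other on the bar's back squeeze it in.
- button (a joint): Travel of the button, m: 0 out, 0.0055 fully in. Spring: 2 N to start, 5 N fully in. While it is out, a hook behind the post locks the post down (2 mm of play); past about 4 mm in, the hook is clear.
- upper_section (a joint): Extension of the thin upper section out of the lower one, m: 0 down, 0.065 at its stop. It comes out first; reaching its end is the first stop, felt as a jolt (20 N or more at 50 mm/s) and then a steady pull about 2 N higher. Keep pulling to bring the lower section out.
- lower_section (a joint): Extension of the thicker lower section out of the fixed tube, m: 0 down, 0.065 at its stop, the second stop of the post, where the pull rises sharply.
- tub: Green plastic lidded tub, 108 x 138 x 74 mm, leave alone. Origin: centre of underside.
- mortar: Grey stone mortar, 150 mm across, 100 mm high, with its pestle standing in it up to about 165 mm, leave alone. Origin: centre of underside.
- bowl_a: White ceramic bowl, 140 mm across, 60 mm high, leave alone. Origin: centre of underside.
- bowl_b: White ceramic bowl, 140 mm across, 60 mm high, leave alone. Origin: centre of underside.
- ladle: Stainless ladle lying flat, 315 mm long, 30 mm high, leave alone. Origin: under its handle, x axis towards its cup.
- chilli_jar: Glass jar, 56 mm across, 85 mm high, leave alone. Origin: centre of underside.
- tea_cup: Glass cup, 70 mm across, 70 mm high, leave alone. Origin: centre of underside.
Things that resemble listed ones, but are neither listed nor needed, are in the scene too. What is shaped like the drip_plate but purple is not meant.

How it is judged:
On the way, in this order (a step that is already met when the one before it is completed fails the run):
1. the plate is lowered over both pins while still gripped (z of drip_plate in the frame of bed_seat below 0.014 m and horizontal distance between drip_plate and bed_seat below 0.005 m and angle between the y axis of drip_plate and the y axis of bed_seat, either way round below 0.08 rad and contact force between the fingers and drip_plate above 1 N), for 0.05 s.
2. the plate lies flush on the bed, let go (z of drip_plate in the frame of bed_seat below 0.002 m and horizontal distance between drip_plate and bed_seat below 0.005 m and angle between the y axis of drip_plate and the y axis of bed_seat, either way round below 0.08 rad and angle between drip_plate's own z axis and vertical below 0.03 rad and contact force between the fingers and drip_plate below 0.1 N), for 0.2 s.
3. the release button is squeezed in while the post is still down (value of joint button above 0.004 m and value of joint each of upper_section, lower_section below 0.01 m), for 0.05 s.
At the end, for the whole second after the job is handed in: Both sections of the post are out to within 5 mm of their stops, the cross-bar is at rest in the fingers' grip (more than 3 N), and the drip plate lies untouched on the pins: flat, within 2 mm of the bed and 5 mm of its place (value of joint each of upper_section, lower_section above 0.06 m and contact force between the fingers and cross_bar above 3 N and linear speed of cross_bar below 0.02 m/s and z of drip_plate in the frame of bed_seat below 0.002 m and horizontal distance between drip_plate and bed_seat below 0.005 m and angle between the y axis of drip_plate and the y axis of bed_seat, either way round below 0.08 rad and angle between drip_plate's own z axis and vertical below 0.03 rad and contact force between the arm and drip_plate below 0.1 N); the arm keeps its last pose, push and grip.
It fails at once if another thing on the counter is moved more than 30 mm (distance of any of tub, mortar, bowl_a, bowl_b, ladle, chilli_jar, tea_cup from where it was at the start of the episode above 0.03 m).
It also fails if it takes over 61 s, if anything falls off the work surface, if the arm or the gripper's body presses on something with over 40 N, if the wrist force passes 120 N, or if a joint passes its speed limit or range.

ROBOT

A 6-joint arm with a two-finger parallel gripper is mounted at the origin on the work surface. World frame = base frame: x ahead of the robot, y to its left, z up, the work surface at z = 0. Lengths are in m, angles in rad, forces in N, time in s.
With the tool pointing down it reaches from about 0.375 to 0.925 m from the base axis. Payload 5.7 kg.
Tool frame: the origin (TCP) lies midway between the tips of the shut fingers; the grasp point (between the pads) lies 19 mm behind it; z points along the fingers, x is the direction in which the jaws open and shut, and the axes are right-handed (so a half turn about z gives the same grasp; the last joint's range is limited). The gripper opens to 88 mm and grips with 3 to 60 N. Pads are 20 mm wide; open, the fingers measure 115 mm over their backs; the gripper's body (75 mm by 178 mm) begins 61 mm behind the grasp point.
Start: joints at [-1.296, 0.359, 1.51, -0, 1.272, -0.115], TCP at [0.228, -0.555, 0.223] pointing down, gripper open.
Joint ranges: [-2.97, 2.97], [-1.01, 2.36], [0.21, 2.38], [-0.96, 4.11], [0.2, 2.71], [-2.98, 2.98]. Speed limits (rad/s): [2.39, 2.39, 3.14, 3.14, 3.14, 3.14].

INTERFACE

Orientations are given as a unit quaternion [x, y, z, w].
In Python, from bench import move_ptp, servo_line, goto_joints, move_gripper, sleep, inverse_kinematics, capture, PlanningError, close_job, spot_in, silhouettes, current_clock, current_joint_pos, current_qvel, current_joint_torque, current_position, current_orientation, current_force, current_torque, current_finger_gap gives the robot as it stands. Calls block until the motion is done:
- move_ptp(position, orientation): joint-space move of the TCP to a pose.
- servo_line(position, orientation=None, rate=0.15, contact_N=None): straight line of the TCP; orientation=None keeps the orientation; rate is the mean speed in m/s. With contact_N (N) it stops when the force on the tool has changed by that much, and returns True; else False.
- goto_joints(angles): joint-space move.
- move_gripper(opening): finger opening in m; the grip force is fixed at half the most; returns when the fingers have stopped.
- sleep(seconds).
- inverse_kinematics(position, orientation): joint angles nearest the present ones, or None.
- capture(name): name is "scene" or "top"; returns a dict with "image" (420x560x3 uint8, blue, green, red), "range_z" (420x560 float32, m along the optical axis (not along the pixel's ray), 0 where there is no reading), "intrinsics" (3x3 intrinsics, pixels), "R" (3x3) and "t" (3): a world point X has camera coordinates R X + t. Camera axes: x right, y down, z forward; pixel columns grow to the right and rows downward; lengths in m; the calibration is good to about 2 mm. A picture is of the moment at which its call begins.
A pose or a line that the arm cannot do raises PlanningError and nothing moves.
- close_job(): hands the job in, once; it reports no verdict.
Trained networks look in the newest picture that a camera, given by its name, has taken for a name from the list of things; names that differ only in an ending like _2 or _b are one class to them, and where a whole thing is asked for, a point or a joint stands for the part that bears it (a point fixed in the world has none). Each returns a list of dicts, best first, with "conf" (0 to 1); they miss things now and then, are a little off and sometimes report something else, mostly with a low value. They report only what shows in the picture. A call takes as long as a camera call. They do not tell look-alikes from the thing itself.
- spot_in(camera, query): "xy" ([column, row] in pixels, amid what is visible of it).
- silhouettes(camera, query): "region" (420x560 bool, what is visible of it) and "xy" ([column, row] in pixels, amid what is visible of it).
Readings, each from a call of its own:
- current_clock(): time.
- current_joint_pos(): joint angles.
- current_qvel(): joint speeds.
- current_joint_torque(): joint torques, N m.
- current_position(): TCP position.
- current_orientation(): TCP orientation.
- current_force(): force on the tool from outside, world axes, zero at the start.
- current_torque(): the same for the moment, N m.
- current_finger_gap(): finger opening in m.
Only numpy, scipy, OpenCV 4.12 (cv2) and the standard library are available. Lean on these libraries where they do the work, as an engineer would, in place of code of your own. Each camera call takes 0.05 s, during which the arm holds its last target. There are 200 camera calls.

## Working session

There is one attempt and no reset: what is moved stays moved. The work goes in short steps, each a Python script; the robot and the scene stay as the last script left them, time stands still between calls to the robot, and variables do not carry over. Pictures are saved under pics/ and viewed, about 8 in all and at most 12, crops included, and the job is handed in when it is done.

```bash
mkdir -p pics; ls; cat > h.py <<'E'
import numpy as np, cv2
from bench import *
def cloud(c):
    z=c["range_z"].astype(float);K=np.array(c["intrinsics"]);v,u=np.indices(z.shape)
    P=np.stack([(u-K[0,2])/K[0,0]*z,(v-K[1,2])/K[1,1]*z,z],-1)
    W=(P-np.array(c["t"]))@np.array(c["R"]); W[z<=0]=np.nan
    return W
E
python3 - <<'E'
from h import *
for n in ["scene","top"]:
    c=capture(n);W=cloud(c);cv2.imwrite(f"pics/{n}0.png",c["image"]);np.savez(f"{n}0.npz",W=W,img=c["image"],K=c["intrinsics"],R=c["R"],t=c["t"])
    for q in ["drip_plate","stand","cross_bar","button_face","tub","mortar","bowl_a","ladle","chilli_jar","tea_cup"]:
        for d in silhouettes(n,q)[:3]:
            m=d["region"];p=W[m]
            print(n,q,round(d["conf"],2),np.round(d["xy"]),m.sum(),np.round(np.nanmedian(p,0),3),np.round(np.nanmax(p[:,2]),3))
print(current_clock(),current_orientation())
E
```

```text
pics
scene drip_plate 0.67 [397. 307.] 2790 [0.459 0.344 0.005] 0.051
scene drip_plate 0.67 [450. 258.] 1996 [0.229 0.365 0.005] 0.049
scene stand 0.77 [277. 266.] 5801 [0.595 0.062 0.008] 0.173
scene stand 0.62 [398. 306.] 2741 [0.459 0.344 0.005] 0.051
scene cross_bar 0.65 [254. 248.] 761 [0.64  0.04  0.166] 0.173
scene cross_bar 0.28 [256. 250.] 842 [0.64  0.04  0.164] 0.173
scene button_face 0.52 [245. 257.] 88 [0.659 0.035 0.123] 0.132
scene tub 0.68 [216. 170.] 1672 [ 0.47  -0.323  0.07 ] 0.077
scene bowl_a 0.87 [155. 240.] 1747 [ 0.736 -0.261  0.029] 0.06
scene bowl_a 0.71 [281. 350.] 3236 [0.729 0.216 0.023] 0.061
scene ladle 0.65 [364. 377.] 483 [0.651 0.38  0.012] 0.017
scene chilli_jar 0.82 [281. 173.] 461 [ 0.326 -0.182  0.055] 0.086
scene tea_cup 0.91 [378. 234.] 727 [0.319 0.196 0.045] 0.072
top drip_plate 0.78 [125. 319.] 2820 [0.223 0.354 0.006] 0.054
top drip_plate 0.62 [141. 228.] 2691 [0.452 0.335 0.007] 0.053
top stand 0.63 [249. 188.] 6338 [0.558 0.051 0.011] 0.181
top cross_bar 0.96 [257. 147.] 659 [0.631 0.029 0.171] 0.181
top tub 0.89 [406. 228.] 2636 [ 0.457 -0.342  0.074] 0.082
top tub 0.35 [254. 150.] 730 [0.632 0.035 0.171] 0.181
top mortar 0.63 [436. 152.] 2733 [ 0.654 -0.428  0.086] 0.162
top bowl_a 0.94 [363. 115.] 2288 [ 0.756 -0.247  0.025] 0.066
top bowl_a 0.89 [182. 115.] 2257 [0.753 0.232 0.026] 0.067
top ladle 0.88 [ 63. 145.] 1118 [0.677 0.535 0.013] 0.037
top chilli_jar 0.6 [344. 285.] 446 [ 0.318 -0.192  0.084] 0.092
top chilli_jar 0.3 [249. 186.] 6581 [0.56  0.049 0.011] 0.181
top tea_cup 0.95 [187. 282.] 646 [0.316 0.2   0.02 ] 0.076
1.1 [ 8.30646854e-01 -5.56799607e-01 -3.82732987e-05 -3.03497408e-05]
```

View pics/scene0.png

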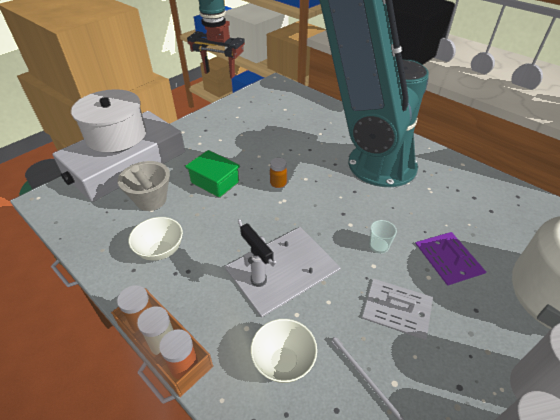

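View pics/top0.png

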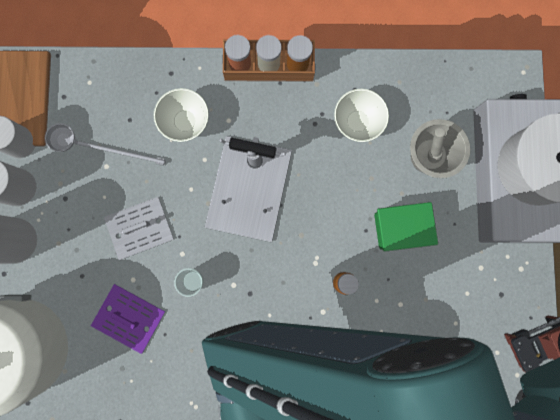

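The scene image shows the steel plate at about (397,307), the purple decoy at (450,258) and the stand at (277,266). In the top image they're at (141,228), (125,319) and (249,188). Next I'll get precise poses by intersecting mask pixels with known height planes.

```bash
cat >> h.py <<'E'
def onplane(c,uv,z):
    K=np.array(c["intrinsics"]);R=np.array(c["R"]);t=np.array(c["t"]);uv=np.atleast_2d(uv).astype(float)
    d=np.c_[(uv-K[[0,1],[2,2]])/K[[0,1],[0,1]],np.ones(len(uv))]@R; o=-R.T@t
    return o+d*((z-o[2])/d[:,2])[:,None]
def rect(c,mask,z):
    v,u=np.nonzero(mask);X=onplane(c,np.c_[u,v],z)[:,:2]
    (cx,cy),(w,h),a=cv2.minAreaRect((X*1000).astype(np.float32))
    return round(cx,1),round(cy,1),round(w,1),round(h,1),round(a,2)
E
python3 - <<'E'
from h import *
for n in ["scene","top"]:
    f=np.load(f"{n}0.npz");W=f["W"];c=dict(intrinsics=f["K"],R=f["R"],t=f["t"]);z=W[...,2]
    x,y=W[...,0],W[...,1]; print(n,"cam at",np.round(-f["R"].T@f["t"],3))
    # counter height near
    m=(abs(x-.4)<.03)&(abs(y+.05)<.2)&(z<.05); print(" counter z",np.nanmedian(z[m]),np.nanstd(z[m]))
    g=f["img"].astype(int)
    def nearest(cx,cy,lo,hi,r): return (np.hypot(x-cx,y-cy)<r)&(z>lo)&(z<hi)
    h=nearest(.455,.34,.03,.065,.07); print(" handle",h.sum(),np.round(np.nanmedian(W[h],0),4),rect(c,h,.048))
    s=nearest(.64,.035,.15,.2,.1); print(" bar",s.sum(),np.round(np.nanmedian(W[s],0),4),rect(c,s,.172), np.round(np.nanpercentile(z[s],[5,50,95]),4))
    bed=[d for d in silhouettes(n,"stand")][0]["region"]; b=bed&(z<.03); b=cv2.morphologyEx(b.astype(np.uint8),cv2.MORPH_OPEN,np.ones((3,3)))>0
    print(" bed",b.sum(),np.round(np.nanmedian(z[b]),4),rect(c,b,.010))
    for d in silhouettes(n,"drip_plate")[:2]:
        m=d["region"]&(z<.03);m=cv2.morphologyEx(m.astype(np.uint8),cv2.MORPH_OPEN,np.ones((3,3)))>0; print(" plate",np.round(np.nanmedian(z[m]),4),rect(c,m,.006))
    im=f["img"]
    (u,v),(u2,v2)=((405,305),(280,265)) if n=="scene" else ((141,228),(250,195))
    k=[cv2.resize(im[b-60:b+60,a-65:a+65],None,fx=5,fy=5,interpolation=cv2.INTER_CUBIC) for a,b in((u,v),(u2,v2))]
    cv2.imwrite(f"pics/{n}1.png",cv2.resize(np.hstack(k),(800,370)))
E
```

```text
scene cam at [1.025 0.482 0.851]
 counter z -0.0018527529605886885 0.001959829926568261
 handle 194 [0.4544 0.3414 0.0449] (458.4, 341.2, 20.0, 65.3, 20.6)
 bar 592 [0.6369 0.0462 0.1686] (636.4, 44.2, 158.2, 36.0, 78.17) [0.1522 0.1686 0.1715]
 bed 4698 0.008 (562.1, 55.6, 189.1, 250.2, 78.3)
 plate 0.0044 (454.8, 338.6, 130.6, 153.2, 20.86)
 plate 0.0047 (222.7, 359.9, 152.6, 125.1, 62.68)
top cam at [ 0.373 -0.01   1.271]
 counter z 0.0003350998496324628 0.0027260556825115458
 handle 142 [0.4541 0.334  0.0472] (453.7, 334.2, 13.6, 67.7, 21.47)
 bar 641 [0.6308 0.0357 0.1711] (628.2, 36.7, 156.1, 34.1, 78.07) [0.1543 0.1711 0.1754]
 bed 5532 0.0105 (560.7, 52.1, 180.6, 249.6, 77.95)
 plate 0.0062 (222.9, 355.6, 152.7, 121.8, 62.36)
 plate 0.0064 (454.7, 336.8, 123.1, 152.9, 21.53)
```

View pics/top1.png

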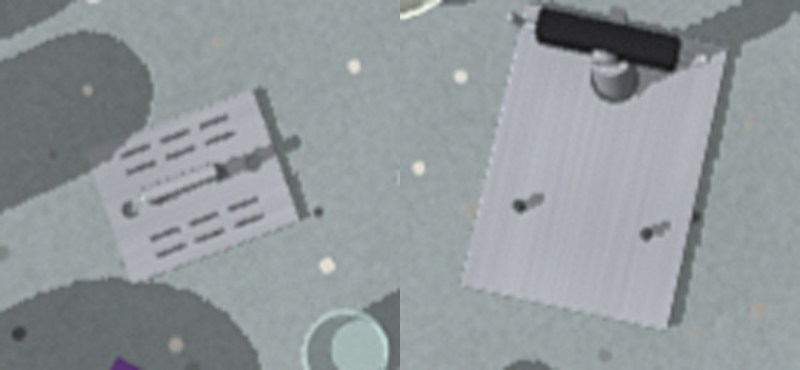

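View pics/scene1.png

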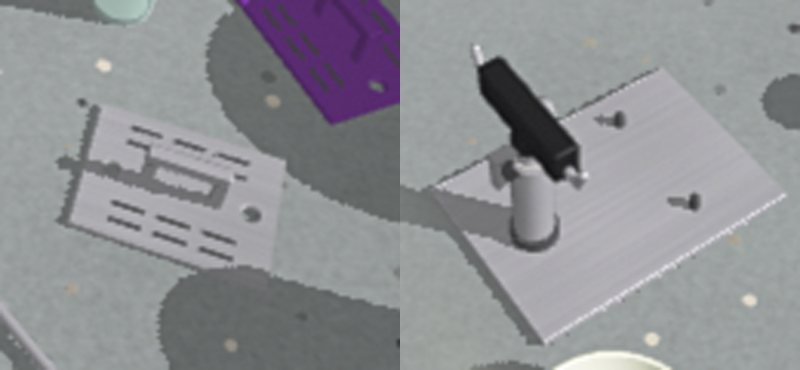

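Both views show the upper plate lying near yaw 21.5°, with the two dark pins at about (224,202) and (265,211) in the top image. The stand's yaw is about -12°. I'll refine the pin positions, then grasp the plate.

```bash
cat >> h.py <<'E'
from scipy.spatial.transform import Rotation as Ro
def down(deg):
    a=np.radians(deg);c,s=np.cos(a),np.sin(a)
    return Ro.from_matrix(np.array([[c,s,0],[s,-c,0],[0,0,-1]])).as_quat()
E
python3 - <<'E'
from h import *
f=np.load("top0.npz");c=dict(intrinsics=f["K"],R=f["R"],t=f["t"]);g=f["img"].mean(2)
for u,v in((224,202),(265,211)):
    w=np.clip(110-g[v-6:v+7,u-6:u+7],0,None);vv,uu=np.mgrid[v-6:v+7,u-6:u+7];p=[(w*uu).sum()/w.sum(),(w*vv).sum()/w.sum()]
    print("pin px",np.round(p,2),int(w.max()),np.round([onplane(c,p,z)[0]*1000 for z in(.018,.026)],1))
f=np.load("scene0.npz");W=f["W"];p=W.reshape(-1,3);L=(p[:,:2]-[.634,.0364])@np.array([[.978,.2088],[-.2088,.978]]) 
k=(L[:,0]>.014)&(L[:,0]<.05)&(abs(L[:,1])<.03)&(p[:,2]>.03);print("behind post",k.sum(),np.round(np.c_[L[k],p[k,2]][::6],3).tolist())
q=down(21.5)
move_ptp([.455,.337,.30],q); print(current_joint_pos(),current_clock())
move_ptp([.455,.337,.10],q); move_gripper(.05)
print(servo_line([.455,.337,.022],q,rate=.08,contact_N=8),current_position(),current_force())
move_gripper(0.0); print(current_finger_gap(),current_force())
servo_line([.455,.337,.14],q,rate=.1); print(current_force(),current_finger_gap(),current_clock())
for n in["scene","top"]:
    c=capture(n);W=cloud(c);z=W[...,2];np.savez(f"{n}2.npz",W=W,img=c["image"],K=c["intrinsics"],R=c["R"],t=c["t"])
    m=(np.hypot(W[...,0]-.455,W[...,1]-.337)<.11)&(abs(z-.124)<.012)
    print(n,m.sum(),np.round(np.nanmedian(z[m]),4),rect(c,m,.124)); cv2.imwrite(f"pics/{n}2.png",c["image"])
a,b=[cv2.imread(f"pics/{n}2.png") for n in("scene","top")]; cv2.imwrite("pics/j2.png",np.hstack([a[180:400,260:560],b[120:340,40:340]]))
E
```

```text
pin px [223.67 201.36] 58 [[524.3 114.2  18. ]
 [523.3 113.4  26. ]]
pin px [265.   210.34] 45 [[501.4   6.6  18. ]
 [500.6   6.5  26. ]]
behind post 131 [[0.017, -0.005, 0.128], [0.014, -0.001, 0.127], [0.019, 0.004, 0.131], [0.024, 0.002, 0.129], [0.03, 0.003, 0.13], [0.017, 0.008, 0.126], [0.023, 0.009, 0.128], [0.017, -0.002, 0.109], [0.019, 0.0, 0.109], [0.027, 0.005, 0.115], [0.031, -0.003, 0.106], [0.019, 0.005, 0.106], [0.031, 0.007, 0.113], [0.017, 0.011, 0.107], [0.023, 0.001, 0.097], [0.031, 0.005, 0.104], [0.015, 0.005, 0.092], [0.014, -0.0, 0.081], [0.015, 0.005, 0.084], [0.014, 0.003, 0.069], [0.014, 0.007, 0.065], [0.015, 0.006, 0.048]]
[ 5.14325975e-01  2.49424797e-01  1.47551648e+00 -2.23003383e-04
  1.41678866e+00  1.40242615e-01] 4.525
False [0.4554111  0.33724555 0.02246014] [-0.77526021 -0.21283885 -0.22511598]
0.01138980087332684 [-1.31899238 -1.6828276   2.23447132]
[ 0.54657917 -0.63124041 -4.25031226] 0.012003907736397078 9.225
scene 2267 0.1216 (456.3, 340.9, 123.8, 149.4, 21.45)
top 1493 0.1237 (459.8, 322.3, 120.6, 121.0, 21.53)
```

View pics/j2.png

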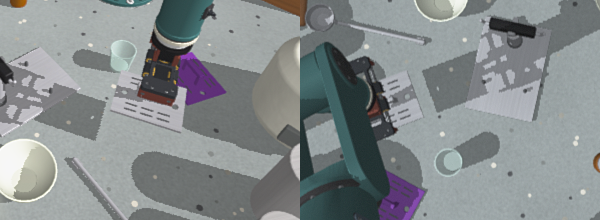

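The plate is held: 12 mm gap and about 4.3 N of weight. The combined view shows it level in the jaws. I'll carry it to just above the pins and check alignment.

```bash
python3 - <<'E'
from h import *
q=down(-12)
servo_line([.512,.0614,.14],q,rate=.15); servo_line([.512,.0614,.058],q,rate=.1)
print(current_position(),current_force(),current_clock(),current_joint_pos())
for n in["scene","top"]:
    c=capture(n);W=cloud(c);z=W[...,2];np.savez(f"{n}3.npz",W=W,img=c["image"],K=c["intrinsics"],R=c["R"],t=c["t"]); cv2.imwrite(f"pics/{n}3.png",c["image"])
    for d in silhouettes(n,"drip_plate")[:2]: print(n,round(d["conf"],2),d["xy"],rect(c,d["region"],.042))
    zb={"scene":-.002,"top":0}[n]
    m=(np.hypot(W[...,0]-.512,W[...,1]-.0614)<.11)&(abs(z-.042-zb)<.006)
    m=cv2.morphologyEx(m.astype(np.uint8),cv2.MORPH_OPEN,np.ones((3,3)))>0
    X=onplane(c,np.argwhere(m)[:,::-1],.042)[:,:2]*1000-[512,61.4]; L=X@np.array([[.9781,.2079],[-.2079,.9781]])
    # local stand-ish axes, y extent per x slice, x extent per y slice
    for k in range(-50,60,20):
        s=L[abs(L[:,0]-k)<6,1]; r=L[abs(L[:,1]-k)<6,0]
        print(n,k,"y:",np.round([s.min(),s.max()],1) if len(s) else None,"x:",np.round([r.min(),r.max()],1) if len(r) else None)
a,b=[cv2.imread(f"pics/{n}3.png") for n in("scene","top")]
cv2.imwrite("pics/j3.png",np.hstack([cv2.resize(a[200:330,210:350],None,fx=2.8,fy=2.8),cv2.resize(b[120:250,180:320],None,fx=2.8,fy=2.8)]))
E
```

```text
[0.51254447 0.06142489 0.05841843] [ 1.19538111  0.42860957 -3.90416153] 12.3167 [-1.46120012e-02  4.53766423e-01  1.86018010e+00  2.62631695e-05
  8.26721600e-01  1.94779619e-01]
scene 0.92 [300.3, 255.0] (512.6, 69.2, 149.6, 122.1, 76.63)
scene 0.85 [450.3, 257.6] (257.5, 365.4, 145.8, 122.0, 61.74)
scene -50 y: [-25.5  81.4] x: [35.5 54.8]
scene -30 y: [-4.5 81.5] x: [-60.5  57.2]
scene -10 y: [-67.   81.2] x: [-60.6  60.3]
scene 10 y: [-43.7  81.8] x: [-60.6  61. ]
scene 30 y: [-65.   81.4] x: [-58.5  61.5]
scene 50 y: [-66.7  81.1] x: [-58.6  60.3]
top 0.89 [122.4, 303.4] (259.0, 346.7, 113.6, 69.4, 65.2)
top 0.86 [250.5, 217.2] (513.5, 62.4, 150.3, 119.0, 78.52)
top -50 y: [-74.3  75.6] x: [ 9.6 59.6]
top -30 y: [-74.1  75.3] x: [-48.9 -43.4]
top -10 y: [-74.1  74.4] x: [-45.8 -45.8]
top 10 y: [-74.2 -53.2] x: [-49.1 -36.7]
top 30 y: [-73.9 -55.4] x: [-47.4 -39.4]
top 50 y: [-74.  -54.8] x: [-56.4 -24.4]
```

View pics/j3.png

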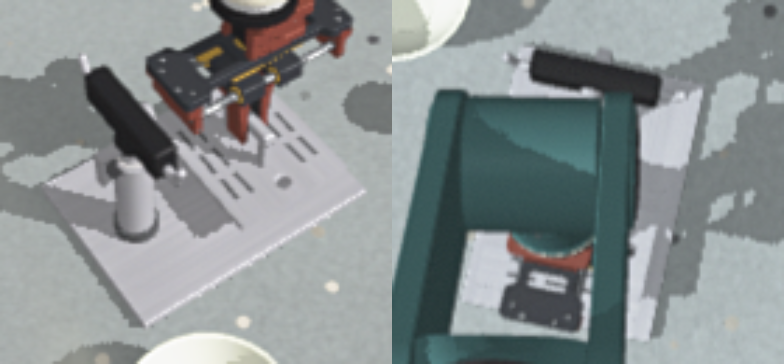

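Both cameras put the plate within about 0.5 mm of the bed-centred position, so I'm lowering it with a force guard.

```bash
python3 - <<'E'
from h import *
q=down(-12)
r=servo_line([.512,.0614,.0325],q,rate=.03,contact_N=6); p=current_position()
print(r,p,current_force(),current_torque(),current_clock())
E
```

```text
False [0.51220908 0.06140926 0.03259265] [-0.55548581 -0.01214173 -3.90567766] [-0.02121087 -0.08555879 -0.01021409] 13.5167
```

```bash
python3 - <<'E'
from h import *
q=down(-12)
r=servo_line([.512,.0614,.0290],q,rate=.01,contact_N=3); print(r,current_position(),current_force())
sleep(.2); move_gripper(.035); sleep(.3); print(current_finger_gap(),current_force())
servo_line([.512,.0614,.12],q,rate=.12); servo_line([.512,.0614,.24],q,rate=.2); 
move_ptp([.48,-.30,.30],down(-30)); print(current_force(),current_clock())
for n in["scene","top"]:
    c=capture(n);W=cloud(c);z=W[...,2];np.savez(f"{n}4.npz",W=W,img=c["image"],K=c["intrinsics"],R=c["R"],t=c["t"]); cv2.imwrite(f"pics/{n}4.png",c["image"])
    for d in silhouettes(n,"drip_plate")[:2]:
        m=d["region"]; L=(W[m]-[.512,.0614,0])@np.array([[.9781,.2079,0],[-.2079,.9781,0],[0,0,1]]); k=L[:,2]<.03
        A=np.c_[L[k,:2],np.ones(k.sum())]; print(n,round(d["conf"],2),rect(c,m&(z<.03),.016),"plane",np.round(np.linalg.lstsq(A,L[k,2],rcond=None)[0],4))
    s=(np.hypot(W[...,0]-.634,W[...,1]-.036)<.09)&(z>.15); print(" bar",s.sum(),rect(c,s&(z>.163),.172),np.round(np.nanmedian(W[s&(z>.163)],0),4))
a,b=[cv2.imread(f"pics/{n}4.png") for n in("scene","top")]
cv2.imwrite("pics/j4.png",np.hstack([cv2.resize(a[200:330,210:350],None,fx=2.8,fy=2.8),cv2.resize(b[120:250,180:320],None,fx=2.8,fy=2.8)]))
E
```

```text
True [0.51240215 0.06138366 0.03203755] [0.26516991 0.67214134 5.19838307]
0.034999785526379154 [-0.15045717  0.3281736  -0.50167211]
[ 0.29344051  0.72645581 -0.84756462] 17.825
scene 0.7 (514.3, 65.6, 156.1, 123.9, 78.28) plane [-0.0057 -0.0023  0.0141]
scene 0.69 (231.6, 361.8, 152.5, 128.3, 61.74) plane [ 0.0002 -0.0022  0.0053]
 bar 592 (634.4, 43.6, 156.3, 29.0, 78.16) [0.6349 0.0432 0.1693]
top 0.73 (513.7, 62.7, 151.0, 121.3, 76.38) plane [-0.0015  0.0007  0.0164]
top 0.63 (224.4, 352.6, 152.1, 123.5, 62.62) plane [ 0.0003 -0.0019  0.0069]
 bar 642 (629.3, 36.4, 156.1, 31.8, 78.07) [0.6324 0.0356 0.1717]
```

View pics/j4.png

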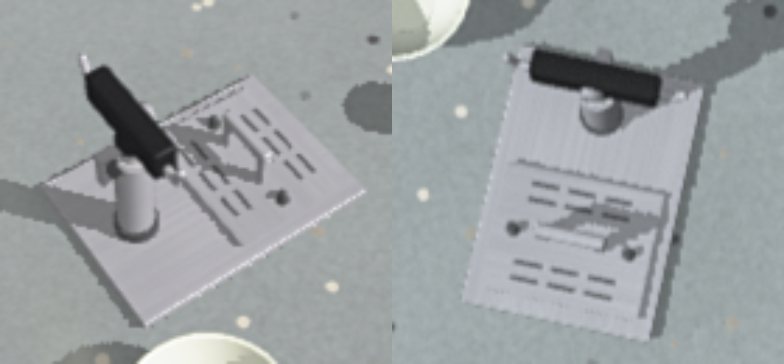

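The plate is flush with both pins showing through its holes. Now I'll squeeze the button.

```bash
python3 - <<'E'
from h import *
q=down(-12); P=np.array([.6335,.0368])
move_gripper(.058)
move_ptp([*P,.27],q); sleep(.2);f0=np.array(current_force())
print(servo_line([*P,.139],q,rate=.06,contact_N=5),current_position(),f0,current_force())
move_gripper(0.0); sleep(.2)
xl=np.array([.978,-.208,0]); f=np.array(current_force())-f0
print(current_finger_gap(),f,"fx local",f@xl,current_position(),current_torque(),current_clock())
E
```

```text
False [0.63368794 0.03682164 0.13929123] [-0.59706736  0.9212216   0.09914738] [ 0.26409158  0.22423016 -0.03471354]
0.025135976675166028 [-3.20031285 -0.76392413  5.79404957] fx local -2.9710097453555946 [0.63285562 0.03693699 0.1391303 ] [ 0.16380232  0.92656527 -0.06457161] 23.3667
```

The gap is 25 mm, so the button is fully in. I'll lift it now, slowly through the first stop.

```bash
python3 - <<'E'
from h import *
q=down(-12); x,y,z0=current_position(); x,y=.6335,.0368
for dz,r,cn in((.010,.02,None),(.058,.04,None),(.072,.012,None),(.120,.04,None),(.140,.012,22)):
    s=servo_line([x,y,.139+dz],q,rate=r,contact_N=cn); sleep(.1)
    print(dz,s,np.round(current_position(),4),np.round(current_force(),1),round(current_finger_gap(),4),round(current_clock(),2))
E
```

```text
0.01 False [0.6329 0.0369 0.1487] [-4.7  1.9 -3.8] 0.025 24.12
0.058 False [0.6329 0.0369 0.1976] [-6.6  2.2 -2.8] 0.0251 25.57
0.072 False [0.6329 0.0369 0.2111] [-5.8  2.1 -6.2] 0.0252 26.98
0.12 False [0.6329 0.0369 0.2595] [-6.9  1.3 -3.8] 0.025 28.43
0.14 True [0.6326 0.0368 0.268 ] [ 7.3 -0.3 -3.8] 0.0251 29.61
```

```bash
python3 - <<'E'
from h import *
q=down(-12)
for z in(.2685,.2695,.2705):
    servo_line([.6335,.0368,z],q,rate=.01); sleep(.15); f=np.array(current_force())
    print(z,np.round(current_position(),4),np.round(f,1),round(current_finger_gap(),4))
    if f[2]<-10: break
sleep(.3);print(np.round(current_force(),1),np.round(current_qvel(),4),current_clock())
for n in["scene","top"]:
    c=capture(n);W=cloud(c); cv2.imwrite(f"pics/{n}5.png",c["image"])
    for qq in("cross_bar","drip_plate"):
        for d in silhouettes(n,qq)[:1]:
            p=W[d["region"]];print(n,qq,round(d["conf"],2),d["xy"],np.round(np.nanpercentile(p,[5,50,95],axis=0),3).tolist())
a,b=[cv2.imread(f"pics/{n}5.png") for n in("scene","top")]
cv2.imwrite("pics/j5.png",np.hstack([cv2.resize(a[170:330,190:350],None,fx=2.4,fy=2.4),cv2.resize(b[90:250,180:340],None,fx=2.4,fy=2.4)]))
E
```

```text
0.2685 [0.6329 0.0368 0.2682] [-0.7 -0.  -5.3] 0.0249
0.2695 [0.633  0.0368 0.2694] [-1.7 -0.7 -5.5] 0.025
0.2705 [0.6329 0.0368 0.2699] [-2.6  0.2 -9.5] 0.025
[ -3.5  -0.1 -10.9] [-0.0002  0.0016  0.0012  0.0003  0.0022 -0.0018] 31.6083
scene cross_bar 0.84 [260.9, 217.0] [[0.625, 0.024, 0.23], [0.646, 0.062, 0.292], [0.669, 0.097, 0.301]]
scene drip_plate 0.69 [294.8, 256.6] [[0.459, 0.0, 0.011], [0.518, 0.072, 0.014], [0.569, 0.133, 0.051]]
top cross_bar 0.42 [225.4, 130.5] [[0.616, -0.037, 0.283], [0.635, 0.086, 0.293], [0.65, 0.109, 0.303]]
top drip_plate 0.85 [121.6, 318.7] [[0.161, 0.313, 0.002], [0.224, 0.364, 0.007], [0.287, 0.426, 0.046]]
```

View pics/j5.png

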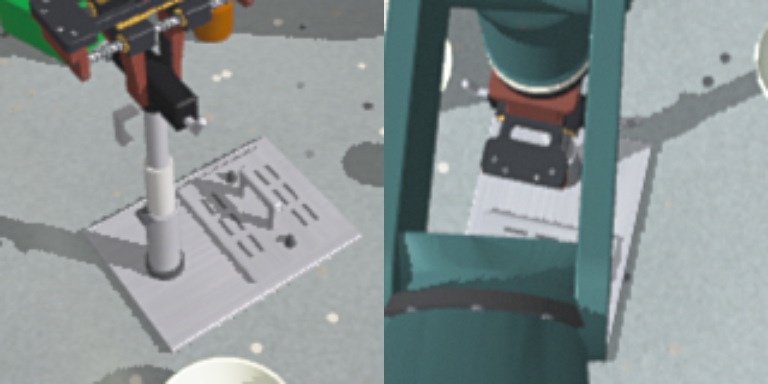

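The view shows both post sections out and the plate still seated on its pins. The pull rises at a 130.8 mm lift, which is the second stop, so I'm handing in.

```bash
python3 - <<'E'
from h import *
print(np.round(current_force(),1),current_finger_gap(),current_clock()); close_job()
E
```

```text
[ -3.5  -0.5 -13.3] 0.02492765157017195 31.9083
the job is handed in; nothing more can be done
```

I put the steel drip plate over both pins and let go. I then squeezed the release button, pulled the post up past its first stop to its second, and handed the job in at 31.9 s, still gripping the cross-bar.

- **Plate:** the pictures show it flat on the bed with both pins through the holes. The depth reading puts its top at about 16 mm, as expected when seated; my position estimates agree within about 2 mm. In the last top picture the network found only the purple plate, because the arm hid the steel one. The scene picture still showed it seated.
- **Button:** the finger gap held at 25 mm, which means the button was fully in.
- **Post:** the bar rose about 131 mm against a nominal 130 mm. The downward pull had grown to 13 N at hand-in, so it was against the second stop. My first pull stopped on the jolt about 1 mm lower, so I raised it another 2 mm until the pull stayed up.
- **Other things on the counter:** I saw no sign of contact with any of them, but I didn't re-measure their positions.

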